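# Steady the rocking weld-jig plate

## Robot

A 6-joint arm with a two-finger parallel gripper is mounted at the origin on the work surface. World frame = base frame: x ahead of the robot, y to its left, z up, the work surface at z = 0. Lengths are in m, angles in rad, forces in N, time in s.
With the tool pointing down it reaches from about 0.35 to 0.975 m from the base axis. Payload 4.9 kg.
Tool frame: the origin (TCP) lies at the very end of the fingers, on their centre line; the grasp point (between the pads) lies 19 mm behind it (grasp_offset is the distance from the TCP to the grasp point, in m); x points along the fingers, y is the direction in which the jaws open and shut, and the axes are right-handed (so a half turn about x gives the same grasp; the last joint's range is limited). The gripper opens to 85 mm and grips with 20 to 120 N. Pads are 22 mm wide; open, the fingers measure 114 mm over their backs; the gripper's body (76 mm by 85 mm) begins 54 mm behind the grasp point. The pads swing forward as they close: fully open they stand 13 mm farther back than shut.
Start: joints at [1.176, 0.053, 1.613, -0, 1.476, -0.119], TCP at [0.17, 0.601, 0.231] pointing down, gripper open.
Joint ranges: [-3.01, 3.01], [-1.01, 2.22], [0.06, 2.58], [-1.02, 4.17], [0.09, 2.62], [-3.14, 3.14]. Speed limits (rad/s): [2.57, 2.57, 3.14, 3.14, 3.14, 3.14].

## Interface

Orientations are given as a rotation vector (axis times angle).
In Python, from station import get_obs, get_image, camera_model, finish_job, grasp_offset gives the robot as it stands.
- The arm moves only by the shell command python3 -m crank 'ROWS' [OPENING] [FORCE]. ROWS is JSON, a list that holds one entry, the list of rows, each a list of 4 numbers: the shift along the world's x, y, z in m, then the turn about the world's z in degrees. In form: [[[dx, dy, dz, turn], ...]]. A call has 1 to 5 rows; each row is the pose to reach, as a shift and turn from the pose commanded when the call began; what a row does not reach only later rows make up. A row lasts 1/12 s, in which the tool goes at most 41.7 mm and 7.16 degrees, less where a joint would pass 70% of its speed; a pose out of reach is approached as far as the arm can. A call with a gripper value outside its range is refused whole. OPENING is the opening, from 0 (shut) to 1 (fully open), set as the call begins (- or left out, the last holds). The fingers move at their own pace and stop on an object; FORCE is the grip in N (left out, the last holds). Time passes only in rows, so rows that repeat a pose let the fingers close. It gives the time, the measured TCP pose, the force and the opening at its end, in the units of the state.
- get_obs(): the state, without advancing time (a new reading comes with each control period).
- get_image(name): name is "scene" or "top"; returns (picture, depth): 420x560x3 uint8, red, green, blue; 420x560 float32, m along the optical axis (not along the pixel's ray), 0 where there is no reading.
- camera_model(name): a dict with "fx", "fy", "cx", "cy" (pixels), "xyz" and "attitude" of the camera in the world. Camera axes: x right, y down, z forward; pixel columns grow to the right and rows downward; lengths in m; the calibration is good to about 2 mm. A picture is of the moment at which its call begins. camera_model takes no time and is no camera call.
- finish_job(): hands the job in, once; it reports no verdict.
The state is a dict: "t": time; "q": joint angles; "dq": joint speeds; "effort": joint torques, N m; "tool_pos": TCP position; "tool_rot": TCP orientation; "contact_force": force on the tool from outside, world axes, zero at the start; "wrist_torque": the same for the moment, N m; "opening": finger opening in m.
Only numpy, scipy, OpenCV 4.12 (cv2) and the standard library are available. Lean on these libraries where they do the work, as an engineer would, in place of code of your own. Each camera call takes 0.05 s, during which the arm holds its last target.

## Task

The weld jig's plate rocks on its bed. With the closed fingertips press down on its corner lugs, one after another, until you find the corner that gives, then press the raised shim tongue that belongs to that corner down flat and move clear. Leave the other three shims standing, do not lift or shift the plate, and leave the electrode, bin and wrench where they are.

Things in the scene. Friction and masses are not known exactly. Their poses are not given: they have to be found in the camera images.
- bed: dark steel jig bed, 260 x 325 mm, 12 mm thick, fixed to the bench. Origin on the bench plane, under the centre of the jig plate; its z is up, its x and y run along the plate's short and long sides. Every shim's tongue points towards the bed's -y. The bed is turned up to 15 degrees either way.
- plate: loose aluminium jig plate, about 1.1 kg, 12 mm thick: body 100 (x) by 200 mm (y) with a lug at each corner, 40 mm wide (y), reaching 110 mm from the middle in x; the nest in its middle stands 26 mm above its top. Origin: centre of its underside, 32 mm above the bench, axes as the bed's. It lies on four feet that look alike; six low pins leave it 1.5 mm of play. Three feet are solid, one gives.
- lug_a (a point): press point of corner a (bed -x, -y): centre of the lug's 40 x 40 mm top face with the plate level, 44 mm above the bench (fixed to the bed, does not dip). A corner on a solid foot stays put; at the rocking one about 3 N drops the lug 5 mm, tilting the plate 0.04 rad, and it comes up when let go. Which corner rocks changes and cannot be seen.
- lug_b (a point): press point of corner b (bed +x, -y): centre of the lug's 40 x 40 mm top face with the plate level, 44 mm above the bench (fixed to the bed, does not dip). A corner on a solid foot stays put; at the rocking one about 3 N drops the lug 5 mm, tilting the plate 0.04 rad, and it comes up when let go. Which corner rocks changes and cannot be seen.
- lug_c (a point): press point of corner c (bed -x, +y): centre of the lug's 40 x 40 mm top face with the plate level, 44 mm above the bench (fixed to the bed, does not dip). A corner on a solid foot stays put; at the rocking one about 3 N drops the lug 5 mm, tilting the plate 0.04 rad, and it comes up when let go. Which corner rocks changes and cannot be seen.
- lug_d (a point): press point of corner d (bed +x, +y): centre of the lug's 40 x 40 mm top face with the plate level, 44 mm above the bench (fixed to the bed, does not dip). A corner on a solid foot stays put; at the rocking one about 3 N drops the lug 5 mm, tilting the plate 0.04 rad, and it comes up when let go. Which corner rocks changes and cannot be seen.
- shim_a (a joint): angle (rad) of corner a's shim, a steel strip 24 mm wide and 4 mm thick, hinged like a see-saw beside the lug: 0 to 0.08 at first (tongue up at about 34 degrees), 0.6 flat (level, at its stop). Stiff: about 7 N on the tongue moves it, and it stays where left. Flat, its inner end fills the gap under the lug and bears about 15 N pressed there.
- shim_b (a joint): angle (rad) of corner b's shim, a steel strip 24 mm wide and 4 mm thick, hinged like a see-saw beside the lug: 0 to 0.08 at first (tongue up at about 34 degrees), 0.6 flat (level, at its stop). Stiff: about 7 N on the tongue moves it, and it stays where left. Flat, its inner end fills the gap under the lug and bears about 15 N pressed there.
- shim_c (a joint): angle (rad) of corner c's shim, a steel strip 24 mm wide and 4 mm thick, hinged like a see-saw beside the lug: 0 to 0.08 at first (tongue up at about 34 degrees), 0.6 flat (level, at its stop). Stiff: about 7 N on the tongue moves it, and it stays where left. Flat, its inner end fills the gap under the lug and bears about 15 N pressed there.
- shim_d (a joint): angle (rad) of corner d's shim, a steel strip 24 mm wide and 4 mm thick, hinged like a see-saw beside the lug: 0 to 0.08 at first (tongue up at about 34 degrees), 0.6 flat (level, at its stop). Stiff: about 7 N on the tongue moves it, and it stays where left. Flat, its inner end fills the gap under the lug and bears about 15 N pressed there.
- tongue_a (a point): point in the tongue of corner a's shim, mid-width and mid-thickness, 50 mm from the hinge; the tongue is 60 mm long. The hinge axis runs along the bed's x, 29.7 mm above the bench, 32 mm from lug_a towards the bed's -y. The tip stands about 65 mm above the bench at first; flat, the upper face is 31.7 mm above the bench.
- tongue_b (a point): point in the tongue of corner b's shim, mid-width and mid-thickness, 50 mm from the hinge; the tongue is 60 mm long. The hinge axis runs along the bed's x, 29.7 mm above the bench, 32 mm from lug_b towards the bed's -y. The tip stands about 65 mm above the bench at first; flat, the upper face is 31.7 mm above the bench.
- tongue_c (a point): point in the tongue of corner c's shim, mid-width and mid-thickness, 50 mm from the hinge; the tongue is 60 mm long. The hinge axis runs along the bed's x, 29.7 mm above the bench, 32 mm from lug_c towards the bed's -y. The tip stands about 65 mm above the bench at first; flat, the upper face is 31.7 mm above the bench.
- tongue_d (a point): point in the tongue of corner d's shim, mid-width and mid-thickness, 50 mm from the hinge; the tongue is 60 mm long. The hinge axis runs along the bed's x, 29.7 mm above the bench, 32 mm from lug_d towards the bed's -y. The tip stands about 65 mm above the bench at first; flat, the upper face is 31.7 mm above the bench.
- pad_a (a joint): how far (m) the hidden pad in the foot under corner a has been pushed down: 0 at the start at every corner; once the rocking corner has been pressed fully down its pad reads 0.004 to 0.005 and stays there for good, though the plate comes up again. Pads of solid corners stay under 0.001.
- pad_b (a joint): how far (m) the hidden pad in the foot under corner b has been pushed down: 0 at the start at every corner; once the rocking corner has been pressed fully down its pad reads 0.004 to 0.005 and stays there for good, though the plate comes up again. Pads of solid corners stay under 0.001.
- pad_c (a joint): how far (m) the hidden pad in the foot under corner c has been pushed down: 0 at the start at every corner; once the rocking corner has been pressed fully down its pad reads 0.004 to 0.005 and stays there for good, though the plate comes up again. Pads of solid corners stay under 0.001.
- pad_d (a joint): how far (m) the hidden pad in the foot under corner d has been pushed down: 0 at the start at every corner; once the rocking corner has been pressed fully down its pad reads 0.004 to 0.005 and stays there for good, though the plate comes up again. Pads of solid corners stay under 0.001.
- electrode: bystander: loose copper electrode, 22 mm across, 50 mm tall, standing on the bed between the tongues; origin at its foot
- bin: bystander: loose black open parts bin, 110 x 150 x 50 mm, on the bench beyond the bed's +y end; origin under its centre
- wrench: bystander: loose steel wrench, 160 mm long, lying on the bench on the bed's +x side

How it is judged:
By the outcome, as a careful person would: the job done as asked, in the order asked, and still so for the second after the job is handed in, with the robot touching nothing.
It also fails if it takes over 58 s, if anything falls off the work surface, if the arm or the gripper's body presses on something with over 40 N, if the wrist force passes 120 N, or if a joint passes its speed limit or range.

## Working session

There is one attempt and no reset: what is moved stays moved. The work goes in short steps, Python scripts to look and compute and a shell command to move; the robot and the scene stay as the last step left them, time stands still between calls to the robot, and variables do not carry over. Pictures are saved under pics/ and viewed, and the job is handed in when it is done.

```bash
ls; mkdir -p pics; python3 - <<'E'
from station import *
import cv2
o=get_obs();print(o)
for n in("scene","top"):
    p,d=get_image(n);cv2.imwrite(f"pics/{n}0.png",p[:,:,::-1]);print(n,camera_model(n))
    import numpy as np;np.savez(f"/tmp/{n}0.npz",p=p,d=d)
print(grasp_offset)
E
```

```text
pics
{'t': 0.0, 'q': array([ 1.17600851e+00,  5.33580470e-02,  1.61426241e+00,  8.15611076e-06,
        1.47597645e+00, -1.19019834e-01]), 'dq': array([-6.10256648e-04, -1.35692808e-03,  1.24867382e-04,  1.04923429e-03,
       -7.87990581e-05,  6.99399218e-04]), 'effort': array([ 2.64501585e-03, -3.93682551e+01, -3.70177317e+01,  3.59040473e-05,
        7.12262525e-03, -7.80716164e-06]), 'tool_pos': array([0.16995463, 0.60082234, 0.23008114]), 'tool_rot': array([ 0.21495465,  1.56045275, -0.21800448]), 'contact_force': array([ 0.29391867, -0.72640625,  0.52767797]), 'wrist_torque': array([ 0.03236449, -0.01629353,  0.03956045]), 'opening': 0.08574239060060318}
scene {'fx': 439.208207762993, 'fy': 439.208207762993, 'cx': 277.2214262307883, 'cy': 206.61140531021354, 'xyz': array([ 1.13838184, -0.10235744,  0.53979374]), 'attitude': array([-1.92469395, -1.35353467,  0.61903323])}
top {'fx': 390.94748201385244, 'fy': 390.94748201385244, 'cx': 277.07806701224035, 'cy': 199.85016411778807, 'xyz': array([0.50438211, 0.07480676, 0.82367347]), 'attitude': array([-2.14134138,  2.15297123, -0.05294543])}
0.0187
```

View pics/top0.png

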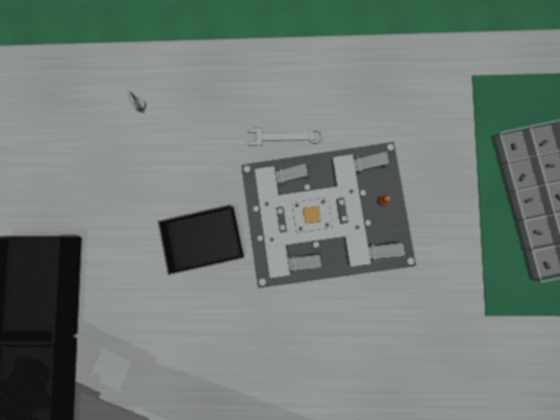

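View pics/scene0.png

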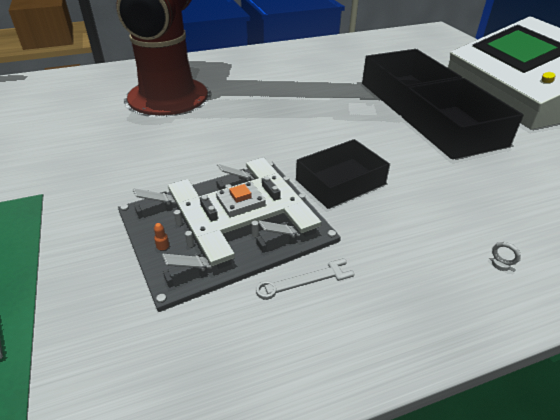

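Top view: the bed's corner bolts are at about (247,169), (391,147), (410,261) and (262,282). The H-shaped plate is centred near (312,214), the bin is at left (+y) and the wrench is above (+x). The tongues point right (−y). Next I'll measure the plate top.

```bash
cat > h.py <<'E'
import numpy as np,cv2
from scipy.spatial.transform import Rotation as R
from station import camera_model
def cast(n,uv,z):
    c=camera_model(n);uv=np.atleast_2d(uv).astype(float)
    r=np.c_[(uv[:,0]-c['cx'])/c['fx'],(uv[:,1]-c['cy'])/c['fy'],np.ones(len(uv))]@R.from_rotvec(c['attitude']).as_matrix().T
    return c['xyz']+r*((z-c['xyz'][2])/r[:,2])[:,None]
def proj(n,P):
    c=camera_model(n);q=(np.atleast_2d(P)-c['xyz'])@R.from_rotvec(c['attitude']).as_matrix()
    return np.c_[q[:,0]/q[:,2]*c['fx']+c['cx'],q[:,1]/q[:,2]*c['fy']+c['cy']]
def depthpts(n,d):
    c=camera_model(n);v,u=np.mgrid[:d.shape[0],:d.shape[1]]
    q=np.stack([(u-c['cx'])/c['fx']*d,(v-c['cy'])/c['fy']*d,d],-1)
    return q@R.from_rotvec(c['attitude']).as_matrix().T+c['xyz']
E
python3 - <<'E'
from h import *
f=np.load('/tmp/top0.npz');p,d=f['p'],f['d']
P=depthpts('top',d)
for uv in[(265,200),(312,214),(350,190),(285,215),(400,215),(430,330),(295,173),(375,160)]:print(uv,p[uv[1],uv[0]],P[uv[1],uv[0]].round(4))
m=((p.min(2)>175)).astype(np.uint8);m[:140]=0;m[290:]=0;m[:,:240]=0;m[:,:]*=1
m[:,375:]=0
bed=np.array([[247,169],[391,147],[410,261],[263,282]]);k=np.zeros_like(m);cv2.fillConvexPoly(k,bed,1);m&=k
n,l,s,c=cv2.connectedComponentsWithStats(m);i=1+s[1:,4].argmax();print(s[i])
M=(l==i).astype(np.uint8)
cs,_=cv2.findContours(M,0,1);ct=max(cs,key=cv2.contourArea)[:,0]
W=cast('top',ct,.044)[:,:2]
r=cv2.minAreaRect(W.astype(np.float32)*1000);print(r,cv2.boxPoints(r))
B=cast('top',bed,.012);print(B.round(3),np.linalg.norm(np.diff(B,axis=0),axis=1))
q=p.copy();cv2.drawContours(q,[ct[:,None]],-1,(255,0,0),1)
cv2.imwrite('pics/m.png',cv2.resize(q[130:300,230:430,::-1],None,fx=4,fy=4,interpolation=0))
E
```

```text
(265, 200) [155 159 158] [0.5817 0.1376 0.043 ]
(312, 214) [160 128  74] [0.5511 0.0448 0.0724]
(350, 190) [104 107 106] [ 0.5999 -0.032   0.0469]
(285, 215) [142 146 144] [0.5511 0.0974 0.0455]
(400, 215) [76 78 78] [ 0.5517 -0.1374  0.0117]
(430, 330) [144 147 145] [ 3.202e-01 -1.923e-01 -1.000e-04]
(295, 173) [130 133 132] [0.6346 0.0769 0.0508]
(375, 160) [133 136 134] [ 0.6589 -0.0819  0.0507]Traceback (most recent call last):
  File "<stdin>", line 8, in <module>
ValueError: attempt to get argmax of an empty sequence
```

```bash
python3 - <<'E'
from h import *
f=np.load('/tmp/top0.npz');p,d=f['p'],f['d']
bed=np.array([[247,169],[391,147],[410,261],[263,282]])
k=np.zeros(p.shape[:2],np.uint8);cv2.fillConvexPoly(k,bed,1)
m=(p.min(2)>138).astype(np.uint8)&k
m=cv2.morphologyEx(m,cv2.MORPH_OPEN,np.ones((3,3),np.uint8))
n,l,s,c=cv2.connectedComponentsWithStats(m,connectivity=4);i=1+s[1:,4].argmax();print(s[i])
cs,_=cv2.findContours((l==i).astype(np.uint8),0,1);ct=max(cs,key=cv2.contourArea)[:,0]
W=cast('top',ct,.044)[:,:2]
r=cv2.minAreaRect(W.astype(np.float32)*1000);print(r,cv2.boxPoints(r))
B=cast('top',bed,.012);print(B.round(3),np.linalg.norm(np.diff(B,axis=0),axis=1))
q=cv2.resize(p[130:300,230:430],None,fx=4,fy=4,interpolation=0)
cv2.drawContours(q,[((ct-[230,130])*4+2)[:,None]],-1,(255,0,0),1)
cv2.imwrite('pics/m.png',q[:,:,::-1])
E
```

```text
[ 256  156  114  121 6121]
((550.5185546875, 44.58917999267578), (217.01498413085938, 198.61488342285156), 7.9445881843566895) [[429.32666  127.94608 ]
 [456.77832  -68.76253 ]
 [671.71045  -38.767723]
 [644.2588   157.94089 ]]
[[ 0.651  0.178  0.012]
 [ 0.694 -0.124  0.012]
 [ 0.458 -0.154  0.012]
 [ 0.416  0.144  0.012]] [0.30479663 0.23735968 0.3013144 ]
```

View pics/m.png

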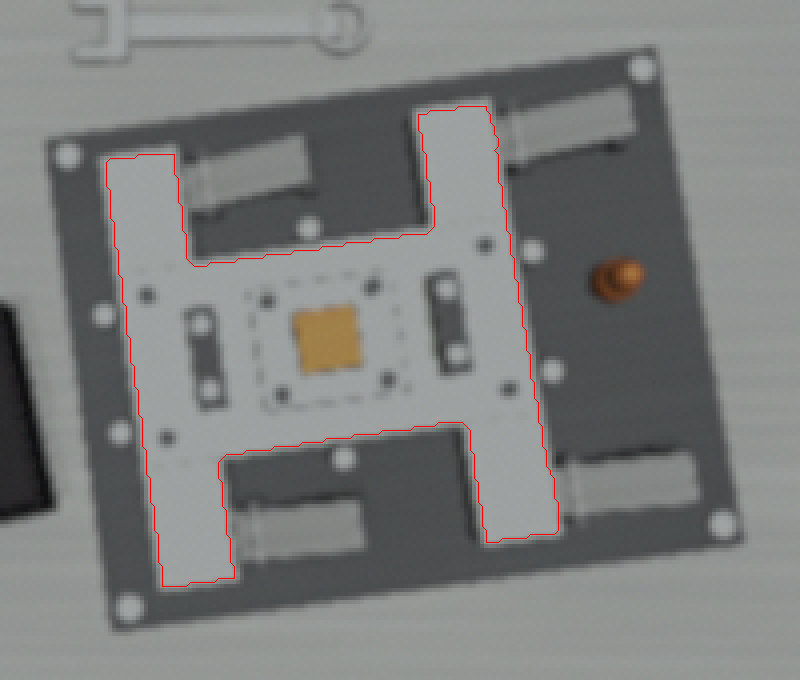

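```bash
cat >> h.py <<'E'
C=np.array([.5505,.0446]);A=np.radians(8.0)
def b2w(x,y):return C+np.array([x*np.cos(A)-y*np.sin(A),x*np.sin(A)+y*np.cos(A)])
L=dict(a=(-.09,-.08),b=(.09,-.08),c=(-.09,.08),d=(.09,.08))
E
python3 - <<'E'
from h import *;from station import get_obs
o=get_obs();t=o['tool_pos'];print(R.from_rotvec(o['tool_rot']).as_matrix().round(3))
f=np.load('/tmp/top0.npz');P=depthpts('top',f['d'])
for k,(x,y) in L.items():
    w=b2w(x,y);print(k,w.round(4),'shift',(w-t[:2]).round(4),'pix',proj('top',[*w,.044]).round(1))
    # tongue check by depth: scan along
    for s in(30,50,58):
        g=b2w(x,y-.032-s/1000*np.cos(.58));z=.0297+s/1000*np.sin(.58);u=proj('top',[*g,z])[0].round().astype(int);print('  tongue',s,g.round(4),round(z,3),u,P[u[1],u[0]].round(3))
E
python3 -m crank '[[[0,0,0,0],[0,0,0,0]]]' 0 20
```

```text
[[-0.001  0.272  0.962]
 [-0.002  0.962 -0.272]
 [-1.    -0.002 -0.   ]]
a [ 0.4725 -0.0471] shift [ 0.3025 -0.648 ] pix [[359.  254.7]]
  tongue 30 [ 0.4805 -0.1037] 0.046 [388 251] [ 0.48  -0.102  0.048]
  tongue 50 [ 0.4828 -0.1203] 0.057 [398 250] [ 0.482 -0.119  0.058]
  tongue 58 [ 0.4837 -0.1269] 0.061 [403 249] [ 0.484 -0.128  0.062]
b [ 0.6508 -0.0221] shift [ 0.4808 -0.6229] pix [[344.3 165.1]]
  tongue 30 [ 0.6587 -0.0786] 0.046 [373 161] [ 0.657 -0.078  0.05 ]
  tongue 50 [ 0.661  -0.0952] 0.057 [382 158] [ 0.662 -0.094  0.057]
  tongue 58 [ 0.662  -0.1018] 0.061 [386 157] [ 0.663 -0.101  0.06 ]
c [0.4502 0.1113] shift [ 0.2803 -0.4896] pix [[278.2 266.1]]
  tongue 30 [0.4582 0.0548] 0.046 [307 262] [0.459 0.055 0.051]
  tongue 50 [0.4605 0.0382] 0.057 [316 261] [0.461 0.038 0.061]
  tongue 58 [0.4614 0.0316] 0.061 [319 261] [0.461 0.032 0.064]
d [0.6285 0.1363] shift [ 0.4585 -0.4645] pix [[265.6 176.9]]
  tongue 30 [0.6364 0.0798] 0.046 [294 173] [0.635 0.079 0.047]
  tongue 50 [0.6388 0.0632] 0.057 [302 170] [0.639 0.063 0.062]
  tongue 58 [0.6397 0.0566] 0.061 [305 169] [0.64  0.057 0.063]
t: 0.27
tool_pos: [0.1701, 0.6011, 0.2308]
tool_rot: [0.216, 1.56, -0.217]
contact_force: [0.1, 0.6, 0.0]
opening: 0.0639
```

Lug and tongue positions agree with the depth readings to about 2–5 mm. Moving over lug c.

```bash
python3 -m crank '[[[0.02,-0.034,0,6],[0.04,-0.069,0,12],[0.06,-0.104,0,18],[0.08,-0.139,0,24],[0.1,-0.174,0,24]]]'
python3 -m crank '[[[0.02,-0.034,0,0],[0.04,-0.069,0,0],[0.06,-0.104,0,0],[0.08,-0.139,0,0],[0.1,-0.174,0,0]]]'
python3 -m crank '[[[0.02,-0.034,-0.01,0],[0.04,-0.069,-0.03,0],[0.06,-0.104,-0.05,0],[0.08,-0.142,-0.06,0],[0.08,-0.142,-0.08,0]]]'
```

```text
t: 0.68
tool_pos: [0.2706, 0.4257, 0.2311]
tool_rot: [-0.116, 1.568, 0.116]
contact_force: [0.7, -0.5, 0.8]
opening: 0.0004
t: 1.1
tool_pos: [0.3706, 0.2516, 0.2315]
tool_rot: [-0.112, 1.567, 0.113]
contact_force: [0.8, 0.3, 0.1]
opening: 0.0
t: 1.52
tool_pos: [0.4534, 0.1072, 0.1529]
tool_rot: [-0.11, 1.563, 0.107]
contact_force: [0.0, 0.0, 0.5]
opening: 0.0001
```

```bash
python3 -m crank '[[[0,0.002,-0.03,0],[0,0.002,-0.06,0],[0,0.002,-0.085,0],[0,0.002,-0.098,0],[0,0.002,-0.1,0]]]'
python3 -m crank '[[[0,0,0,0],[0,0,0,0]]]'
```

```text
t: 1.93
tool_pos: [0.4473, 0.113, 0.0477]
tool_rot: [-0.112, 1.575, 0.112]
contact_force: [-0.0, -0.4, -0.2]
opening: 0.0004
t: 2.1
tool_pos: [0.451, 0.1135, 0.0524]
tool_rot: [-0.112, 1.566, 0.112]
contact_force: [0.8, 0.0, 0.6]
opening: 0.0002
```

```bash
python3 -m crank '[[[0,-0.001,-0.001,0],[0,-0.001,-0.002,0],[0,-0.001,-0.003,0],[0,-0.001,-0.004,0],[0,-0.001,-0.005,0]]]'
python3 -m crank '[[[0,0,0,0],[0,0,0,0],[0,0,0,0]]]'
```

```text
t: 2.52
tool_pos: [0.4504, 0.1124, 0.0466]
tool_rot: [-0.112, 1.567, 0.112]
contact_force: [-0.4, -0.2, 0.1]
opening: -0.0003
t: 2.77
tool_pos: [0.4501, 0.1124, 0.0463]
tool_rot: [-0.112, 1.568, 0.112]
contact_force: [0.2, 0.5, -1.1]
opening: -0.0
```

```bash
python3 -m crank '[[[0,0,-0.001,0],[0,0,-0.002,0],[0,0,-0.003,0],[0,0,-0.003,0]]]'
python3 -m crank '[[[0,0,-0.0005,0],[0,0,-0.001,0],[0,0,-0.001,0]]]'
```

```text
t: 3.1
tool_pos: [0.4503, 0.1124, 0.044]
tool_rot: [-0.113, 1.569, 0.112]
contact_force: [-3.7, -0.6, 6.2]
opening: -0.0004
t: 3.35
tool_pos: [0.4503, 0.1124, 0.044]
tool_rot: [-0.113, 1.569, 0.112]
contact_force: [-6.7, -0.8, 12.6]
opening: -0.0001
```

Corner c is solid: 12.6 N with z held at 44.0 mm. Next is a.

```bash
python3 -m crank '[[[0,0,0.02,0],[0,0,0.045,0],[0.005,-0.03,0.055,0],[0.01,-0.07,0.055,0],[0.015,-0.11,0.055,0]]]'
python3 -m crank '[[[0.004,-0.03,0,0],[0.0075,-0.048,-0.01,0],[0.0075,-0.048,-0.03,0],[0.0075,-0.048,-0.045,0],[0.0075,-0.048,-0.045,0]]]'
python3 -m crank '[[[0,0,0,0],[0,0,0,0]]]'
```

```text
t: 3.77
tool_pos: [0.4662, 0.0016, 0.0989]
tool_rot: [-0.115, 1.564, 0.114]
contact_force: [0.5, -0.6, -0.7]
opening: -0.0
t: 4.18
tool_pos: [0.47, -0.0455, 0.0489]
tool_rot: [-0.11, 1.574, 0.113]
contact_force: [-1.1, 0.8, -0.8]
opening: 0.0001
t: 4.35
tool_pos: [0.4732, -0.0456, 0.053]
tool_rot: [-0.113, 1.567, 0.112]
contact_force: [-1.2, 0.6, -0.8]
opening: 0.0001
```

```bash
python3 -m crank '[[[0,-0.001,-0.002,0],[0,-0.001,-0.004,0],[0,-0.001,-0.006,0],[0,-0.001,-0.007,0],[0,-0.001,-0.007,0]]]'
python3 -m crank '[[[0,0,-0.001,0],[0,0,-0.002,0],[0,0,-0.003,0],[0,0,-0.003,0]]]'
```

```text
t: 4.77
tool_pos: [0.4726, -0.0465, 0.0452]
tool_rot: [-0.112, 1.568, 0.113]
contact_force: [-0.8, -0.4, 0.1]
opening: 0.0002
t: 5.1
tool_pos: [0.4729, -0.0467, 0.0439]
tool_rot: [-0.112, 1.569, 0.113]
contact_force: [-6.2, 0.4, 11.2]
opening: -0.0001
```

Corner a is solid (11.2 N at 43.9 mm). Next is b.

```bash
python3 -m crank '[[[0,0,0.02,0],[0,0,0.045,0],[0.03,0.004,0.055,0],[0.07,0.01,0.055,0],[0.11,0.015,0.055,0]]]'
python3 -m crank '[[[0.035,0.005,0,0],[0.068,0.0095,-0.01,0],[0.068,0.0095,-0.03,0],[0.068,0.0095,-0.045,0],[0.068,0.0095,-0.045,0]]]'
python3 -m crank '[[[0,0,0,0],[0,0,0,0]]]'
```

```text
t: 5.52
tool_pos: [0.5847, -0.0316, 0.0991]
tool_rot: [-0.113, 1.565, 0.111]
contact_force: [-0.3, -0.9, 1.2]
opening: 0.0
t: 5.93
tool_pos: [0.6472, -0.0216, 0.047]
tool_rot: [-0.111, 1.577, 0.114]
contact_force: [-1.5, 0.6, 0.6]
opening: -0.0
t: 6.1
tool_pos: [0.65, -0.0223, 0.0526]
tool_rot: [-0.112, 1.568, 0.112]
contact_force: [0.0, 0.0, 0.5]
opening: -0.0001
```

```bash
python3 -m crank '[[[0,0,-0.002,0],[0,0,-0.004,0],[0,0,-0.006,0],[0,0,-0.007,0],[0,0,-0.007,0]]]'
python3 -m crank '[[[0,0,-0.001,0],[0,0,-0.002,0],[0,0,-0.003,0],[0,0,-0.003,0]]]'
```

```text
t: 6.52
tool_pos: [0.6505, -0.0222, 0.0453]
tool_rot: [-0.112, 1.568, 0.112]
contact_force: [-0.4, 0.2, -0.9]
opening: 0.0005
t: 6.85
tool_pos: [0.651, -0.0222, 0.0425]
tool_rot: [-0.113, 1.567, 0.112]
contact_force: [-0.5, -0.6, 1.8]
opening: -0.0001
```

b appears to give (z 42.5 mm at 1.8 N). Pressing it fully.

```bash
python3 -m crank '[[[0,0,-0.001,0],[0,0,-0.002,0],[0,0,-0.003,0],[0,0,-0.003,0],[0,0,-0.003,0]]]'
python3 -m crank '[[[0,0,-0.001,0],[0,0,-0.002,0],[0,0,-0.002,0],[0,0,-0.002,0]]]'
```

```text
t: 7.27
tool_pos: [0.6511, -0.0223, 0.0396]
tool_rot: [-0.113, 1.567, 0.112]
contact_force: [0.8, -1.6, 2.8]
opening: 0.0001
t: 7.6
tool_pos: [0.6512, -0.0224, 0.0392]
tool_rot: [-0.113, 1.567, 0.112]
contact_force: [-3.6, -0.6, 9.6]
opening: -0.0001
```

b bottoms at 39.2 mm with 9.6 N after a drop of about 5 mm, so b is the rocking corner. Moving over tongue b.

```bash
python3 -m crank '[[[0,0,0.005,0],[0,0,0.025,0],[0,0,0.055,0],[0.005,-0.03,0.06,0],[0.01,-0.06,0.06,0]]]'
python3 -m crank '[[[0.001,-0.0175,0,0],[0.001,-0.0175,0,0],[0.001,-0.0175,-0.01,0],[0.001,-0.0175,-0.02,0],[0.001,-0.0175,-0.02,0]]]'
python3 - <<'E'
from h import *;from station import *
p,d=get_image('scene');cv2.imwrite('pics/s1.png',p[:,:,::-1]);print(get_obs()['tool_pos'],get_obs()['contact_force'])
E
```

```text
t: 8.02
tool_pos: [0.6623, -0.0815, 0.1004]
tool_rot: [-0.115, 1.563, 0.114]
contact_force: [0.0, -0.8, -0.1]
opening: 0.0002
t: 8.43
tool_pos: [0.6591, -0.0978, 0.0729]
tool_rot: [-0.111, 1.574, 0.115]
contact_force: [0.3, 0.7, -0.1]
opening: 0.0003
[ 0.65956962 -0.09790991  0.07394155] [ 0.44610852  0.56908164 -1.05038155]
```

View pics/s1.png

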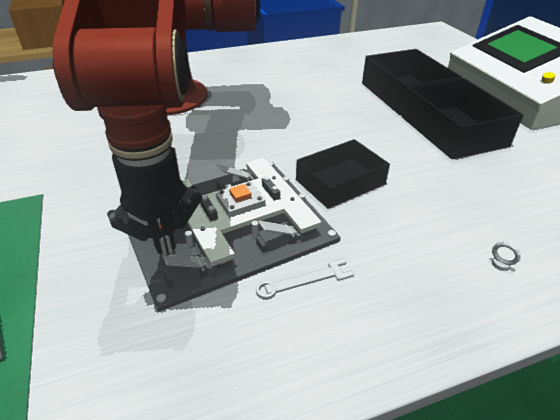

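The scene view shows the closed fingers over tongue b at about (165,240); the plate and the other shims look unchanged. Pressing down.

```bash
python3 -m crank '[[[0,0,-0.003,0],[0,0,-0.006,0],[0,0,-0.009,0],[0,0,-0.012,0],[0,0,-0.015,0]]]'
python3 -m crank '[[[0,0,-0.003,0],[0,0,-0.006,0],[0,0,-0.009,0],[0,0,-0.012,0],[0,0,-0.015,0]]]'
```

```text
t: 8.9
tool_pos: [0.6619, -0.0996, 0.0624]
tool_rot: [-0.113, 1.567, 0.112]
contact_force: [-0.6, -0.9, 6.2]
opening: 0.0003
t: 9.32
tool_pos: [0.6639, -0.1021, 0.0504]
tool_rot: [-0.116, 1.563, 0.108]
contact_force: [0.5, -5.0, 7.4]
opening: -0.0
```

```bash
python3 -m crank '[[[0,0.001,-0.003,0],[0,0.001,-0.006,0],[0,0.001,-0.009,0],[0,0.001,-0.012,0],[0,0.001,-0.013,0]]]'
python3 -m crank '[[[0,0,-0.001,0],[0,0,-0.002,0],[0,0,-0.003,0],[0,0,-0.003,0]]]'
```

```text
t: 9.73
tool_pos: [0.6639, -0.1003, 0.0366]
tool_rot: [-0.115, 1.563, 0.109]
contact_force: [1.3, -4.3, 5.0]
opening: -0.0002
t: 10.07
tool_pos: [0.6639, -0.1004, 0.0338]
tool_rot: [-0.115, 1.563, 0.109]
contact_force: [0.6, -3.3, 5.6]
opening: -0.0001
```

```bash
python3 -m crank '[[[0,0,-0.001,0],[0,0,-0.002,0],[0,0,-0.003,0],[0,0,-0.003,0]]]'
python3 -m crank '[[[0,0,-0.001,0],[0,0,-0.002,0],[0,0,-0.002,0],[0,0,-0.002,0]]]'
```

```text
t: 10.4
tool_pos: [0.664, -0.1005, 0.0315]
tool_rot: [-0.115, 1.563, 0.109]
contact_force: [-2.1, -3.2, 8.2]
opening: -0.0
t: 10.73
tool_pos: [0.6642, -0.1005, 0.0313]
tool_rot: [-0.115, 1.563, 0.109]
contact_force: [-4.3, -2.2, 15.7]
opening: 0.0001
```

At its stop: 31.3 mm with the force rising to 15.7 N. I'll lift clear, then look.

```bash
python3 -m crank '[[[0,0,0.005,0],[0,0,0.025,0],[0,0,0.06,0],[0,0,0.1,0],[0,0,0.13,0]]]'
python3 -m crank '[[[0.0,-0.035,0.02,0],[0,-0.07,0.04,0],[0,-0.105,0.06,0],[0,-0.14,0.06,0],[0,-0.175,0.06,0]]]'
python3 -m crank '[[[0.0,-0.035,0.02,0],[0,-0.07,0.02,0],[0,-0.07,0.02,0],[0,-0.07,0.02,0],[0,-0.07,0.02,0]]]'
python3 - <<'E'
from h import *;from station import *
f=np.load('/tmp/top0.npz');P0=depthpts('top',f['d'])
for n in('scene','top'):
    p,d=get_image(n)
    q=p[130:300,230:430] if n=='top' else p[120:330,80:380]
    cv2.imwrite(f'pics/{n}2.png',cv2.resize(q[:,:,::-1],None,fx=4 if n=='top' else 2.5,fy=4 if n=='top' else 2.5))
P=depthpts('top',d)
for k,(x,y) in L.items():
    for s in (20,30,40,46):
        g=b2w(x,y-.032-s/1000)
        for Q,nm in((P0,'before'),(P,'after')):
            m=np.linalg.norm(Q[...,:2]-g,axis=-1)<.004
            print(k,s,nm,np.median(Q[m][:,2]).round(4),end='; ')
    print()
    m=np.linalg.norm(P[...,:2]-b2w(x,y),axis=-1)<.008;m0=np.linalg.norm(P0[...,:2]-b2w(x,y),axis=-1)<.008
    print(' lug z',np.median(P0[m0][:,2]).round(4),np.median(P[m][:,2]).round(4))
print(get_obs()['contact_force'])
E
```

```text
t: 11.15
tool_pos: [0.6621, -0.0987, 0.1589]
tool_rot: [-0.113, 1.566, 0.112]
contact_force: [0.7, -0.4, 0.4]
opening: 0.0001
t: 11.57
tool_pos: [0.6625, -0.2756, 0.2191]
tool_rot: [-0.114, 1.564, 0.111]
contact_force: [1.2, 0.0, -0.3]
opening: 0.0
t: 11.98
tool_pos: [0.6614, -0.3432, 0.2353]
tool_rot: [-0.111, 1.569, 0.113]
contact_force: [1.0, 0.9, -1.2]
opening: 0.0001
a 20 before 0.0454; a 20 after 0.0439; a 30 before 0.0506; a 30 after 0.0508; a 40 before 0.0574; a 40 after 0.0576; a 46 before 0.0596; a 46 after 0.0608; 
 lug z 0.0447 0.0451
b 20 before 0.0457; b 20 after 0.0323; b 30 before 0.051; b 30 after 0.0318; b 40 before 0.057; b 40 after 0.0314; b 46 before 0.0607; b 46 after 0.0315; 
 lug z 0.0443 0.044
c 20 before 0.0458; c 20 after 0.0461; c 30 before 0.0527; c 30 after 0.0527; c 40 before 0.0585; c 40 after 0.0594; c 46 before 0.0629; c 46 after 0.0632; 
 lug z 0.0444 0.0442
d 20 before 0.0456; d 20 after 0.0454; d 30 before 0.0519; d 30 after 0.0519; d 40 before 0.0574; d 40 after 0.0576; d 46 before 0.0617; d 46 after 0.0613; 
 lug z 0.0448 0.0449
[0.1391422  0.73129063 0.03761562]
```

```bash
ls pics
```

```text
m.png
s1.png
scene0.png
scene2.png
top0.png
top2.png
```

View pics/scene2.png

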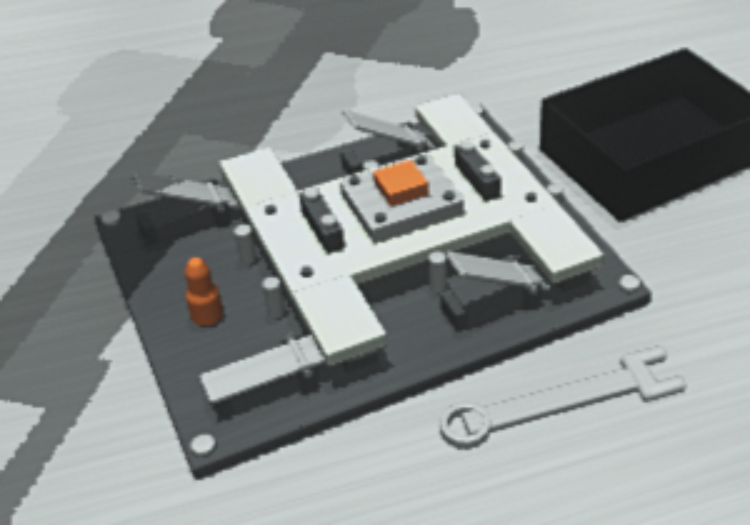

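View pics/top2.png

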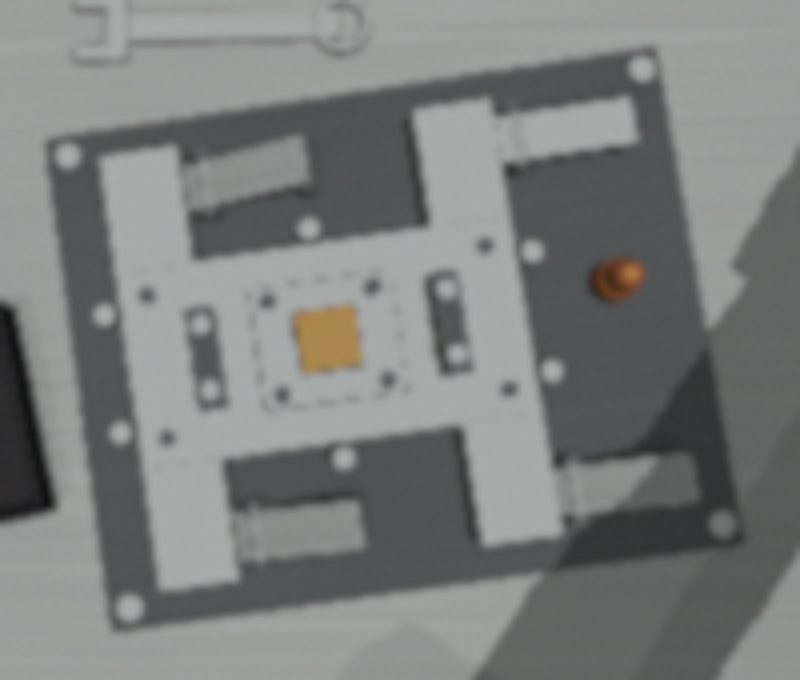

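In both views shim b lies flat (top crop about (565,128), depth 31.5 mm). The other three tongues are still up, and the plate, electrode, bin and wrench have not moved. Handing in.

```bash
python3 -m crank '[[[0,0,0,0],[0,0,0,0],[0,0,0,0]]]'; python3 -c "
from station import *
finish_job()"
```

```text
t: 12.33
tool_pos: [0.6619, -0.3427, 0.2363]
tool_rot: [-0.113, 1.568, 0.113]
contact_force: [-0.5, 0.3, -0.8]
opening: -0.0001
the job is handed in; nothing more can be done
```

The rocking corner is b. I pressed shim b down flat, moved the arm clear and handed the job in at about 12.3 s.

- **Finding the corner:** I pressed the lugs in the order c, a, b. Lugs c and a held at 44 mm under 12.6 N and 11.2 N. Lug b gave way at about 2–3 N and bottomed at 39.2 mm under 9.6 N. I did not press d, since b had already been found.
- **Pressing the shim:** Tongue b went down to its stop, at 31.3 mm under 15.7 N.
- **Last checks, with the arm clear:**
  - Depth readings put tongue b level at 31.4–32.3 mm.
  - Tongues a, c and d were within about 1.5 mm of their starting heights.
  - All four lugs were back at 44–45 mm.
  - In the pictures the plate, electrode, bin and wrench looked unmoved.

No check failed or disagreed. The shim joint angle and the pad readings could not be read directly, so those rest on the heights and forces above.

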